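# Load the scraper for sharpening and hold the index plunger out

### The job

Slide the gasket scraper blade-first into the slot of the grinder's swivelling tool rest until its shoulder is fully home against the bar, and let go of it there. Then pull the rest's sprung index plunger straight up as far as it goes, so that its pin is clear of the hole in the disc, and finish while still holding it up, ready for me to swing the rest round to the wheel. Do not swing the rest yourself, and leave everything else on the bench where it is.

Things in the scene. Friction and masses are not known exactly. Their poses are not given: they have to be found in the camera images.
- scraper: Gasket scraper lying flat: steel blade 95 long, 36 wide, 4 thick; steel bolster 14 long, 24 wide, 18 high; flat-sided wooden handle 100 long, 24 wide, 22 high (mm); one flat underside; 0.14-0.28 kg. Origin on the underside at the shoulder (bolster's front face, where the blade begins), mid-width; x along the blade to its tip (x = 95), z up; bolster x 0 to -14, handle -14 to -114.
- blade_tip (a point): Middle of the scraper's cutting edge, 95 mm ahead of its origin; axes as the scraper's. When loading, grip the handle 45 to 70 mm behind the shoulder, so that the fingers stay clear of the tool rest. The scraper balances about 20 mm behind its shoulder.
- slot_mouth (a point): Mouth of the tool rest's slot, on the swivelling disc before the grinding wheel. Point: on the platform's top (95 mm above the bench), mid-width, in the plane of the hold-down bar's front face; x level into the slot (the way the blade goes), z up. Slot 40 wide, 6.5 high, 50 deep (mm), open behind. Home: the shoulder touches the bar, scraper origin at x = y = z = 0 here; it then lies by itself.
- rest_lip (a point): Front end of the tool rest's platform, mid-width, on its top face, 25 mm before slot_mouth; axes as there. This lip, 64 mm wide, carries the blade before the slot; its 5 mm high side guides close from about 58 to 40 mm apart. The slot's mouth is bevelled up to 12 mm high over its first 6 mm. The bar is 64 mm wide, its top 22 mm above the platform.
- knob_mid (a point): Middle of the index plunger's black knob: round, 30 mm across, 24 high, axis vertical, middle 106 mm above the bench when seated. Axes parallel to slot_mouth's at the start. Below it a sleeve 20 mm across, 20 high, on a grey bracket arm (36 mm wide, top 74 mm above the bench). The tool rest stands 38 mm to its left (+y): close the fingers along x, where nothing stands beside it.
- plunger (a joint): Index plunger, in metres: 0 = seated (pin 8 mm deep in the disc's hole), 0.012 = pulled fully up to its stop. Straight up and down, spring-loaded: the pull needed grows from about 5 N to 10 N at the stop, so a compliant arm has to be told to go higher than 12 mm; let go, it snaps back.
- swivel (a joint): Swivel of the disc with the tool rest, in rad: 0 = parked position, in which the slot is loaded; positive towards the grinding wheel. The seated plunger locks it with about 1 degree of play; with the plunger out it turns with slight friction.
- file: Flat file with a round wooden handle (not part of the job), 240 mm long, lying near the scraper: blade 18 mm wide, narrower than the scraper's. Origin under its middle, about 30 mm ahead of the handle's front end, x towards its tip; it stands 26 mm high.
- bearing: Ball bearing, 52 mm across, 15 mm high (not part of the job); origin under its centre.
- wrench: Combination wrench, 190 mm long (not part of the job), lying flat; origin under its middle.
- dip_cup: Steel dip cup, 90 mm across, 85 mm high (not part of the job); origin under its centre.
- socket: Socket, 28 mm across, 36 mm high (not part of the job), standing on end; origin under its centre.
- driver: Screwdriver, 200 mm long (not part of the job), lying on the bench; origin under its middle.
Mind the look-alikes: they are no part of the job. What is shaped like the scraper but purple is not meant.

How it is judged (in metres and radians):
On the way, in this order (a step that is already met when the one before it is completed fails the run):
1. the scraper lies home in the slot and is let go, with the plunger still seated (x of scraper in the frame of slot_mouth between -0.005 and 0.004 m and y of scraper in the frame of slot_mouth between -0.006 and 0.006 m and z of scraper in the frame of slot_mouth between -0.006 and 0.006 m and angle between the x axis of scraper and the x axis of slot_mouth, either way round below 0.15 rad and contact force between the fingers and scraper below 0.2 N and value of joint plunger below 0.002 m), for 0.2 s.
2. the plunger is pulled up clear of its hole by the fingers (value of joint plunger above 0.01 m and contact force between the fingers and plunger above 5 N), for 0.2 s.
At the end, for the whole second after the job is handed in: The fingers hold the plunger 10 mm or more up (of 12), with over 5 N; the rest is still parked (within 4 degrees); the scraper lies still in the slot, shoulder within 5 mm of the bar, within 6 mm of the slot's middle and floor, within 8 degrees of its direction (all of step 2 and value of joint swivel between -0.07 and 0.07 rad and x of scraper in the frame of slot_mouth between -0.005 and 0.004 m and y of scraper in the frame of slot_mouth between -0.006 and 0.006 m and z of scraper in the frame of slot_mouth between -0.006 and 0.006 m and angle between the x axis of scraper and the x axis of slot_mouth, either way round below 0.15 rad and linear speed of scraper below 0.03 m/s); the arm keeps its last pose, push and grip.
It fails at once if another thing on the bench is shifted by more than 30 mm (distance of any of file, bearing, wrench, dip_cup, socket, driver from where it was at the start of the episode above 0.03 m).
It fails at once if the rest is swung out of its parked position (value of joint swivel above 0.07 rad or value of joint swivel below -0.07 rad).
It also fails if it takes over 58 s, if anything falls off the work surface, if the arm or the gripper's body presses on something with over 40 N, if the wrist force passes 120 N, or if a joint passes its speed limit or range.

### The arm

A 7-joint arm with a two-finger parallel gripper is mounted at the origin on the work surface. World frame = base frame: x ahead of the robot, y to its left, z up, the work surface at z = 0. Lengths are in m, angles in degrees, forces in N, time in s.
With the tool pointing down it reaches from about 0.35 to 0.9 m from the base axis. Payload 7.2 kg.
Tool frame: the origin (TCP) lies midway between the tips of the shut fingers; the grasp point (between the pads) lies arm.tcp_to_grasp behind it (arm.tcp_to_grasp is the distance from the TCP to the grasp point, in m); x points along the fingers, y is the direction in which the jaws open and shut, and the axes are right-handed (so a half turn about x gives the same grasp; the last joint's range is limited). The gripper opens to 88 mm and grips with 3 to 60 N. Pads are 20 mm wide; open, the fingers measure 115 mm over their backs; the gripper's body (75 mm by 178 mm) begins 61 mm behind the grasp point.
Start: joints at [64.332, 23.554, -0.728, 91.456, 0.321, 64.991, -4.71], TCP at [0.232, -0.58, 0.223] pointing down, gripper open.
Joint ranges: [-169.25, 169.25], [-16.82, 113.86], [-84.01, 82.57], [7.8, 145.47], [-59.2, 239.2], [7.22, 106.19], [-163.78, 163.78]. Speed limits (degrees/s): [136.94, 136.94, 172.46, 172.46, 180, 180, 180].

### API

Orientations are given as [roll, pitch, yaw] about the fixed x, y, z axes, in that order (R = Rz(yaw) Ry(pitch) Rx(roll)).
In Python, from cell import arm gives the robot as it stands.
- The arm moves only by the tool apply_moves, never from a script. Its argument "increments" is a list of rows, each a list of 2 entries, a list of its own where there are three numbers: the shift along the world's x, y, z in mm, then the turn about the world's z in rad. A call has 1 to 5 rows; each row shifts and turns the pose as measured when the row begins; what a row does not reach is not made up. A row lasts 1/8 s, in which the tool goes at most 62.5 mm and 10.7 degrees, less where a joint would pass 70% of its speed; a pose out of reach is approached as far as the arm can. A call with a gripper value outside its range is refused whole. "grip" is the opening, from 0 (shut) to 1 (fully open), set as the call begins (left out, the last holds). The fingers move at their own pace and stop on an object; "force" is the grip in N (left out, the last holds). Time passes only in rows, so rows that do not move let the fingers close. It gives the time, the measured TCP pose, the force and the opening at its end, in the units of the state.
- arm.state(): the state, without advancing time (a new reading comes with each control period).
- arm.read_camera(name): name is "side" or "top" or "wrist"; returns a dict with "img" (384x512x3 uint8, red, green, blue), "fov_y" (degrees; the focal length in pixels is half the picture's height over the tangent of half this angle, whatever the lens; pixels are square), "cx", "cy" (the principal point, pixels), "distortion" ([k1, k2, p1, p2, k3] as OpenCV has them; the pictures are not rectified), "view" (4x4, takes a point from world to camera coordinates); the wrist camera has in their place "hand_eye" (4x4, takes a point from camera to tool coordinates, whose origin is the TCP and whose axes are the tool frame's). Camera axes: x right, y down, z forward; pixel columns grow to the right and rows downward; lengths in m; the calibration is good to about 2 mm. A picture is of the moment at which its call begins: read the wrist's pose just before it. There is no depth.
- arm.job_done(): hands the job in, once; it reports no verdict.
The state is a dict: "time_s": time; "qpos": joint angles; "dq": joint speeds; "joint_efforts": joint torques, N m; "ee_pos": TCP position; "eef_rot": TCP orientation; "force": force on the tool from outside, world axes, zero at the start; "ft_torque": the same for the moment, N m; "grip_width": finger opening in m.
Only numpy, scipy, OpenCV 4.12 (cv2) and the standard library are available. Lean on these libraries where they do the work, as an engineer would, in place of code of your own. Each camera call takes 0.05 s, during which the arm holds its last target. There are 200 camera calls.

## Working session

There is one attempt and no reset: what is moved stays moved. The work goes in short steps, Python scripts to look and compute and a tool call to move; the robot and the scene stay as the last step left them, time stands still between calls to the robot, and variables do not carry over. Pictures are saved under pics/ and viewed, about 8 in all and at most 12, crops included, and the job is handed in when it is done.

Besides the shell and the picture viewer there is one more tool, called after "Request:" by a JSON object that holds its "name" and its "arguments". apply_moves: Moves the arm, as the interface text tells. Its arguments: {"type":"object","properties":{"increments":{"type":"array","items":{"type":"array"}},"grip":{"type":"number"},"force":{"type":"number"}},"required":["increments"]}

```bash
ls; mkdir -p pics; cat > h.py <<'E'
import numpy as np,cv2
from cell import arm
from scipy.spatial.transform import Rotation as R
def K(c):
    f=c["img"].shape[0]/2/np.tan(np.radians(c["fov_y"])/2)
    return np.array([[f,0,c["cx"]],[0,f,c["cy"]],[0,0,1.]])
def T(c,s):
    if "view" in c: return np.linalg.inv(np.array(c["view"]))
    M=np.eye(4);M[:3,:3]=R.from_euler("xyz",s["eef_rot"],degrees=True).as_matrix();M[:3,3]=s["ee_pos"]
    return M@np.array(c["hand_eye"])
def ray(c,s,px):
    p=cv2.undistortPoints(np.array(px,float).reshape(-1,1,2),K(c),np.array(c["distortion"],float)).reshape(-1,2)
    M=T(c,s);d=np.c_[p,np.ones(len(p))]@M[:3,:3].T
    return M[:3,3],d
def onz(c,s,px,z):
    o,d=ray(c,s,px);z=np.broadcast_to(z,len(d));return o+d*((z-o[2])/d[:,2])[:,None]
def proj(c,s,P):
    M=np.linalg.inv(T(c,s));return cv2.projectPoints(np.array(P,float).reshape(-1,1,3),cv2.Rodrigues(M[:3,:3])[0],M[:3,3],K(c),np.array(c["distortion"],float))[0].reshape(-1,2)
def snap(n,f):
    s=arm.state();c=arm.read_camera(n);np.save(f"pics/{f}.npy",{"c":c,"s":s},allow_pickle=True)
    cv2.imwrite(f"pics/{f}.png",c["img"][:,:,::-1]);return c,s
def load(f):
    d=np.load(f"pics/{f}.npy",allow_pickle=True).item();return d["c"],d["s"]
E
python3 - <<'E'
from h import *
ims=[]
for n in("top","side"):
    c,s=snap(n,n+"0");ims.append(c["img"])
    print(n,T(c,s).round(3).tolist(),c["fov_y"],c["distortion"])
c,s=snap("wrist","w0")
cv2.imwrite("pics/a.png",cv2.resize(ims[0],(800,600),interpolation=2)[:,:,::-1])
cv2.imwrite("pics/b.png",cv2.resize(ims[1],(800,600),interpolation=2)[:,:,::-1])
print(s,arm.tcp_to_grasp)
E
```

```text
pics
top [[-0.021, -0.986, 0.168, 0.298], [-1.0, 0.02, -0.007, -0.129], [0.003, -0.168, -0.986, 1.388], [0.0, 0.0, 0.0, 1.0]] 42.93673617485911 [0.00951855 0.         0.         0.         0.        ]
side [[-0.806, -0.429, 0.408, -0.017], [-0.592, 0.562, -0.578, 0.6], [0.019, -0.707, -0.707, 0.963], [0.0, 0.0, 0.0, 1.0]] 54.052841634358685 [0.02742319 0.         0.         0.         0.        ]
{'time_s': 0.1, 'qpos': array([64.33206135, 23.59642673, -0.72899596, 91.49654156,  0.32047313,
       64.99162236, -4.70837726]), 'dq': array([ 0.02945424, -0.11019527, -0.12809267, -0.05815974, -0.04386211,
        0.08068629, -0.04706912]), 'joint_efforts': array([ 1.89902516e-03, -5.89097750e+01,  6.43161871e-01, -2.91711742e+01,
       -5.38970379e-02,  1.45402009e-02,  6.92806725e-05]), 'ee_pos': array([ 0.23151278, -0.58006379,  0.2219017 ]), 'eef_rot': array([-86.3832571 ,  89.91744349, 115.38025383]), 'force': array([-0.39212766, -0.7844187 ,  0.47941411]), 'ft_torque': array([-2.59094840e-03, -4.85177472e-05,  3.06658042e-02]), 'grip_width': 0.08784378254570069} 0.0187
```

View pics/a.png

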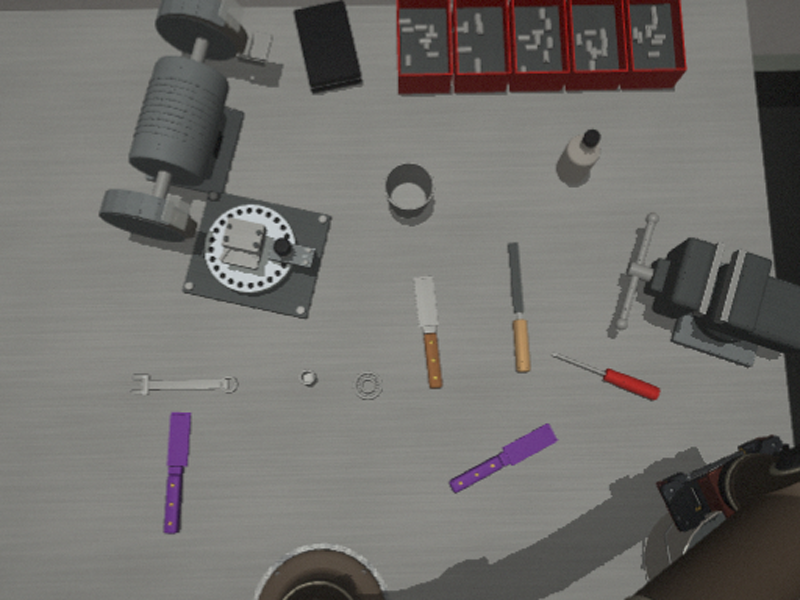

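View pics/b.png

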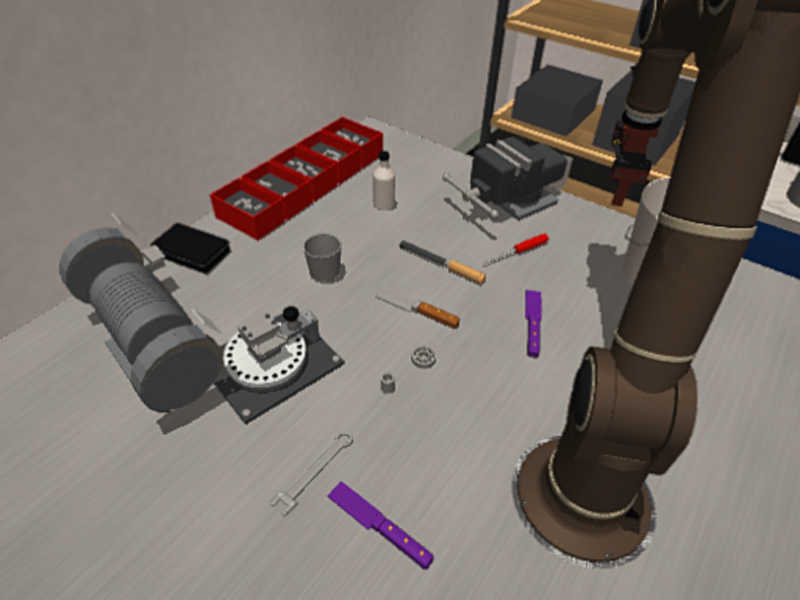

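The real scraper is the steel/brown-handled one at top-view px (425,278)-(435,387). The look-alikes are the two purple ones at (175,470) and (505,458), and the file at (518,305) with its narrow dark blade. Next I'll measure and enlarge to confirm.

```bash
python3 - <<'E'
from h import *
c,s=load("top0");im=c["img"]
k=1/1.5625
# scraper handle: brown
hsv=cv2.cvtColor(im,cv2.COLOR_RGB2HSV)
m=cv2.inRange(hsv,(3,110,40),(20,255,255));roi=np.zeros_like(m);roi[205:255,262:290]=1;m*=roi
pts=cv2.findNonZero(m).reshape(-1,2).astype(float)
P=onz(c,s,pts,.022)[:,:2]
r=cv2.minAreaRect((P*1000).astype(np.float32));print("handle",r,len(P))
mu=P.mean(0);w,v=np.linalg.eigh(np.cov(P.T));a=v[:,1]*np.sign(v[0,1]);print(mu,np.degrees(np.arctan2(a[1],a[0])))
# blade tip guess
print("tip",onz(c,s,[[425*k,278*k]],.004),"knob",onz(c,s,[[282*k,247*k]],.118))
print("file",onz(c,s,[[515*k,243*k],[523*k,371*k]],.015))
A=cv2.resize(im[115:210,110:215],None,fx=4.5,fy=4.5,interpolation=2)[:420,:470]
B=cv2.resize(im[172:254,255:295],None,fx=5,fy=5,interpolation=2)[:420]
A=cv2.resize(im[118:211,110:215],None,fx=4.5,fy=4.5,interpolation=2);h=max(A.shape[0],B.shape[0])
pad=lambda q:cv2.copyMakeBorder(q,0,h-q.shape[0],0,0,0)
cv2.imwrite("pics/c.png",np.hstack([pad(A),pad(B)])[:,:,::-1])
E
```

```text
handle ((439.58404541015625, -204.8571014404297), (96.94664764404297, 20.75136947631836), 4.6970624923706055) 245
[ 0.4385721  -0.20488869] 4.621815796406937
tip [[ 0.59323867 -0.19732508  0.004     ]] knob [[0.6281623  0.05167441 0.118     ]]
file [[ 0.65376067 -0.36554665  0.015     ]
 [ 0.41604141 -0.36857734  0.015     ]]
```

View pics/c.png

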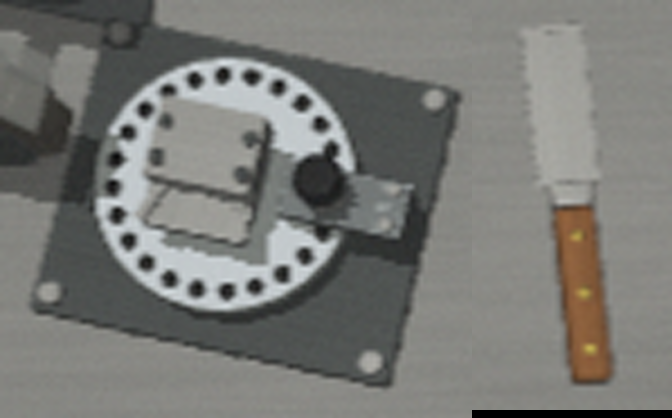

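```bash
python3 - <<'E'
from h import *
c,s=load("top0")
cv=lambda L:np.array(L)/4.5+[110,118]
an=lambda v:np.degrees(np.arctan2(v[1],v[0])).round(1)
b=onz(c,s,cv([[150,184],[250,214],[268,122],[165,95]]),.117);print("bar",b.round(4).tolist(),an(b[3]-b[0]),an(b[2]-b[1]),an(b[0]-b[1])-90)
l=onz(c,s,cv([[143,222],[245,243]]),.095);print("lip",l.round(4).tolist(),l.mean(0))
q=onz(c,s,cv([[48,292],[370,362],[435,97],[120,33]]),.02);print("bolts",an(q[3]-q[0]),an(q[2]-q[1]),an(q[0]-q[1])-90,an(q[3]-q[2])-90)
M=R.from_euler("xyz",s["eef_rot"],degrees=True).as_matrix();print(M.round(3))
print("knob",onz(c,s,cv([[319,178]]),.118))
E
```

```text
bar [[0.6282, 0.1511, 0.117], [0.6087, 0.0916, 0.117], [0.6649, 0.0813, 0.117], [0.6828, 0.143, 0.117]] -8.4 -10.4 -18.099999999999994
lip [[0.6104, 0.1598, 0.095], [0.5962, 0.0982, 0.095]] [0.60329326 0.12898612 0.095     ]
bolts -14.0 -13.7 -13.599999999999994 -13.0
[[-0.001  0.371 -0.929]
 [ 0.001 -0.929 -0.371]
 [-1.    -0.002  0.   ]]
knob [[0.62958461 0.05058602 0.118     ]]
```

Request:
{"name": "apply_moves", "arguments": {"increments": [[[40, 60, 0], 0], [[40, 60, 0], 0], [[40, 60, 0], 0], [[40, 60, 0], 0], [[0, 60, 0], 0]]}}

```text
time_s: 0.78
ee_pos: [0.3716, -0.3071, 0.2204]
eef_rot: [-51.4, 89.9, 149.9]
force: [0.0, 0.1, 0.8]
grip_width: 0.0879
```

Request:
{"name": "apply_moves", "arguments": {"increments": [[[25, 35, 0], -0.11], [[25, 35, 0], -0.11], [[25, 33, 0], -0.09], [[0, 0, 0], 0], [[0, 0, 0], 0]]}}

```text
time_s: 1.4
ee_pos: [0.4478, -0.1959, 0.2203]
eef_rot: [-49.2, 89.8, 134.3]
force: [0.0, -0.0, 0.2]
grip_width: 0.0879
```

```bash
python3 - <<'E'
from h import *
c,s=snap("wrist","w1")
print(s["ee_pos"],s["eef_rot"],np.array(c["hand_eye"]).round(3).tolist())
im=c["img"];hsv=cv2.cvtColor(im,cv2.COLOR_RGB2HSV)
m=cv2.inRange(hsv,(3,110,40),(20,255,255))
n,l,st,ce=cv2.connectedComponentsWithStats(m);
for i in range(1,n):
    if st[i,4]>500:
        p=np.argwhere(l==i)[:,::-1].astype(float);P=onz(c,s,p,.022)[:,:2]*1000
        print(st[i],cv2.minAreaRect(P.astype(np.float32)))
E
```

```text
[ 0.44776796 -0.19588609  0.22030304] [-49.17425728  89.81085352 134.2567177 ] [[-0.0, -0.291, 0.957, -0.161], [1.0, -0.0, 0.0, 0.0], [0.0, 0.957, 0.291, -0.08], [0.0, 0.0, 0.0, 1.0]]
[ 253  140   18   75 1132] ((440.13409423828125, -205.21395874023438), (95.09738159179688, 20.9205379486084), 4.303476333618164)
[ 72 287  34  59 684] ((215.48861694335938, 36.69305419921875), (39.83198928833008, 110.25271606445312), 75.55298614501953)
[404 288  32  58 701] ((245.87576293945312, -452.5531921386719), (110.92646789550781, 38.963584899902344), 20.704448699951172)
[ 232  359  280   23 3046] ((141.37205505371094, -402.17828369140625), (40.75682830810547, 446.7950134277344), 3.8699440956115723)
```

View pics/w1.png

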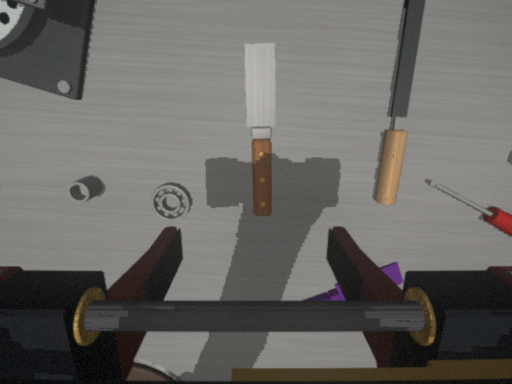

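Request:
{"name": "apply_moves", "arguments": {"increments": [[[1, -8, -50], 0], [[0, 0, -55], 0], [[0, 0, -55], 0], [[0, 0, -45], 0], [[0, 0, 0], 0]], "grip": 0.6}}

```text
time_s: 2.08
ee_pos: [0.4462, -0.211, 0.0117]
eef_rot: [130.8, 89.9, -46.2]
force: [0.4, 0.2, 0.5]
grip_width: 0.0529
```

Request:
{"name": "apply_moves", "arguments": {"increments": [[[2, 6, -3], 0], [[0, 0, -4], 0], [[0, 0, 0], 0]]}}

```text
time_s: 2.45
ee_pos: [0.4506, -0.2068, 0.0086]
eef_rot: [145.8, 89.5, -31.3]
force: [-0.6, 0.2, -0.1]
grip_width: 0.0526
```

Request:
{"name": "apply_moves", "arguments": {"increments": [[[-1, 2, -5], 0], [[0, 0, 0], 0]]}}

```text
time_s: 2.7
ee_pos: [0.4505, -0.205, 0.0047]
eef_rot: [147.7, 89.4, -29.4]
force: [0.7, 0.0, -0.4]
grip_width: 0.0525
```

Request:
{"name": "apply_moves", "arguments": {"increments": [[[0, 0, 0], 0], [[0, 0, 0], 0], [[0, 0, 0], 0], [[0, 0, 0], 0], [[0, 0, 0], 0]], "grip": 0.0, "force": 50}}

```text
time_s: 3.32
ee_pos: [0.4507, -0.205, 0.005]
eef_rot: [148.0, 89.4, -29.1]
force: [0.6, -0.2, 1.1]
grip_width: 0.0237
```

Request:
{"name": "apply_moves", "arguments": {"increments": [[[0, 0, 20], 0], [[0, 0, 40], 0], [[0, 0, 50], 0], [[0, 0, 50], 0], [[0, 20, 50], 0]]}}

```text
time_s: 3.95
ee_pos: [0.4456, -0.1843, 0.216]
eef_rot: [40.8, 89.9, -136.4]
force: [0.7, 0.3, -1.8]
grip_width: 0.0238
```

Request:
{"name": "apply_moves", "arguments": {"increments": [[[0, 50, 40], -0.07], [[0, 50, 20], -0.08], [[0, 50, 0], -0.08], [[0, 50, 0], -0.06], [[0, 0, 0], 0]]}}

```text
time_s: 4.58
ee_pos: [0.4453, 0.0209, 0.2811]
eef_rot: [165.1, 89.6, -29.3]
force: [1.1, -0.6, -0.7]
grip_width: 0.0238
```

```bash
python3 - <<'E'
from h import *
c,s=snap("wrist","w2")
e=s["eef_rot"];print(s["ee_pos"],e,(e[2]-e[0]-270)%360-360,s["force"],s["ft_torque"])
cv2.imwrite("pics/w2b.png",cv2.resize(c["img"],(800,600),interpolation=2)[:,:,::-1])
E
```

```text
[0.44528712 0.02089363 0.28108575] [165.11529158  89.60346743 -29.28812049] -104.40341206911353 [ 1.11202309 -0.64204512 -0.74924204] [0.020004   0.04080579 0.01935837]
```

View pics/w2b.png

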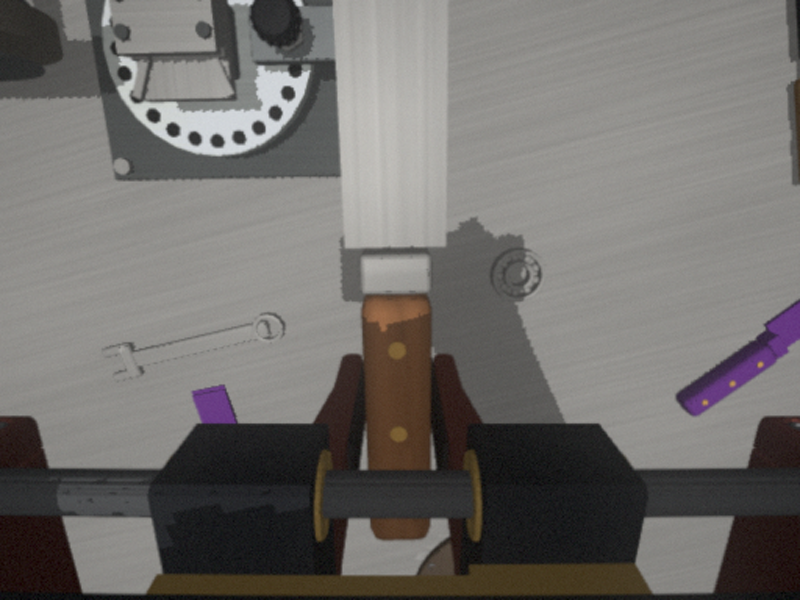

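```bash
python3 - <<'E'
from h import *
c,s=load("w2");im=c["img"]
cv2.imwrite("pics/d.png",cv2.resize(im[0:75,60:215],None,fx=5,fy=5,interpolation=2)[:,:,::-1])
k=1/1.5625
o=onz(c,s,[[342*k,248*k],[447*k,248*k]],.280);print("blade rear corners",o.round(4).tolist(),np.linalg.norm(o[0]-o[1]))
b=onz(c,s,[[362*k,254*k],[430*k,254*k],[361*k,292*k],[432*k,292*k]],.294);print("bolster",b.round(4).tolist())
a=np.radians(-14.4);u=np.array([np.cos(a),np.sin(a)]);t=s["ee_pos"][:2]
for q in(o.mean(0),b[:2].mean(0),b[2:].mean(0)):d=q[:2]-t;print(d@u,d@[-u[1],u[0]])
E
```

```text
blade rear corners [[0.5002, 0.027, 0.28], [0.4909, -0.009, 0.28]] 0.03714824031288091
bolster [[0.4986, 0.019, 0.294], [0.4931, -0.0023, 0.294], [0.4864, 0.0228, 0.294], [0.4805, -0.0, 0.294]]
0.051660215837260486 0.0009475415268068178
0.052063738973994404 0.00041651965700082534
0.03930182613905094 0.0002642806860371894
```

View pics/d.png

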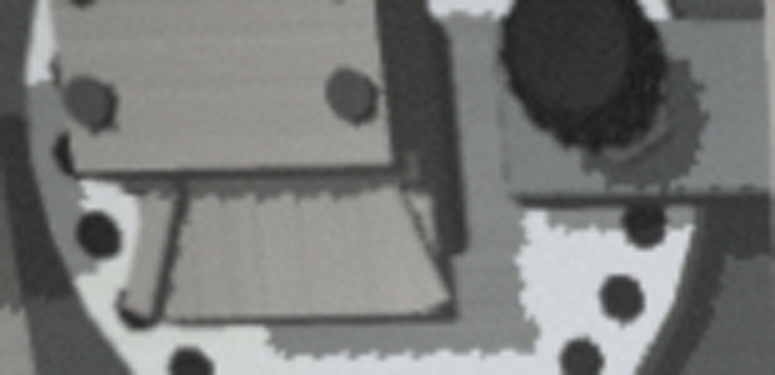

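```bash
python3 - <<'E'
from h import *
c,s=load("w2")
cv=lambda L:np.array(L)/5+[60-.4,-.4]
an=lambda v:np.degrees(np.arctan2(v[1],v[0])).round(1)
b=onz(c,s,cv([[75,173],[393,164],[50,0],[377,0]]),.117);print("bar",b.round(4).tolist(),np.linalg.norm(b[0]-b[1]),an(b[0]-b[1])-90,an(b[2]-b[0]),an(b[3]-b[1]),"mouth",b[:2].mean(0))
l=onz(c,s,cv([[122,318],[455,318]]),.095);print("lip",l.round(4).tolist(),np.linalg.norm(l[0]-l[1]),an(l[0]-l[1])-90,"lip",l.mean(0))
k=onz(c,s,cv([[573,48]]),.118);print("knob",k, s["ee_pos"])
E
```

```text
bar [[0.6347, 0.1568, 0.117], [0.6198, 0.0946, 0.117], [0.6644, 0.1492, 0.117], [0.6478, 0.0875, 0.117]] 0.06398083371569563 -13.5 -14.3 -14.1 mouth [0.62729188 0.1256696  0.117     ]
lip [[0.6131, 0.1689, 0.095], [0.5944, 0.0984, 0.095]] 0.07294534360934378 -14.799999999999997 lip [0.60375314 0.1336281  0.095     ]
knob [[0.62986942 0.05324542 0.118     ]] [0.44528712 0.02089363 0.28108575]
```

Request:
{"name": "apply_moves", "arguments": {"increments": [[[0, 50, 0], 0], [[0, 50, -30], 0], [[0, 45, -50], 0], [[0, 0, -50], 0], [[0, 0, -20], 0]]}}

```text
time_s: 5.25
ee_pos: [0.4478, 0.1573, 0.1302]
eef_rot: [161.2, 89.4, -33.9]
force: [-0.8, -0.1, -0.3]
grip_width: 0.0236
```

Request:
{"name": "apply_moves", "arguments": {"increments": [[[0, 0, 0], 0], [[0, 0, 0], 0]]}}

```text
time_s: 5.5
ee_pos: [0.4476, 0.1547, 0.129]
eef_rot: [140.6, 89.4, -54.5]
force: [-0.1, 0.7, -1.6]
grip_width: 0.0237
```

```bash
python3 - <<'E'
from h import *
c,s=snap("wrist","w3");c2,_=snap("side","s3")
e=s["eef_rot"];print(s["ee_pos"],e,(e[2]-e[0]-270)%360-360,s["force"],s["ft_torque"]);print(R.from_euler("xyz",e,degrees=True).as_matrix()[:,0])
A=cv2.resize(c["img"][0:200,130:380],(500,400),interpolation=2)
m=proj(c2,s,[[.55,.15,.1]])[0].astype(int);print(m)
B=cv2.resize(c2["img"][m[1]-60:m[1]+60,m[0]-65:m[0]+25],(300,400),interpolation=2)
cv2.imwrite("pics/e.png",np.hstack([A,B])[:,:,::-1])
E
```

```text
[0.4475519  0.15471293 0.12899427] [140.61526715  89.42420347 -54.54251878] -105.1577859259902 [-0.12051221  0.70954977 -1.55220709] [ 0.08634097  0.04950368 -0.05864074]
[ 0.00582963 -0.00818568 -0.9999495 ]
[182 233]
```

View pics/e.png

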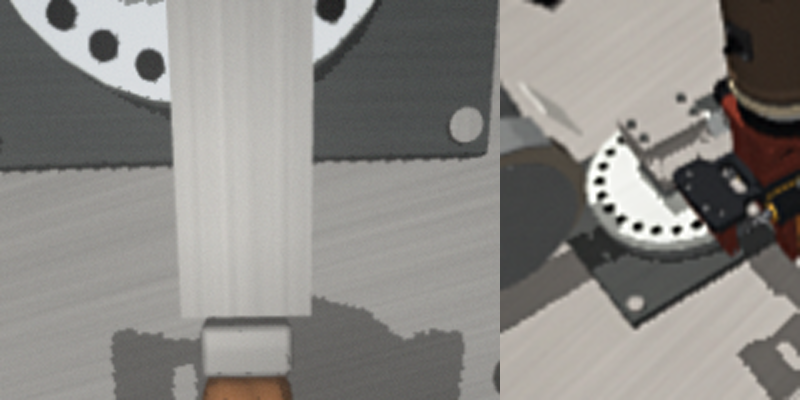

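Request:
{"name": "apply_moves", "arguments": {"increments": [[[-2, 14, -8], 0.02], [[0, 2, -8], 0], [[0, 0, -6], 0], [[0, 0, 0], 0]]}}

```text
time_s: 6.1
ee_pos: [0.4466, 0.1725, 0.1074]
eef_rot: [159.6, 89.3, -34.3]
force: [-1.4, -1.5, -1.7]
grip_width: 0.0236
```

Request:
{"name": "apply_moves", "arguments": {"increments": [[[9, -4, -3], 0], [[10, -2, -2], 0], [[10, -3, 0], 0], [[0, 0, 0], 0]]}}

```text
time_s: 6.6
ee_pos: [0.4787, 0.1621, 0.1022]
eef_rot: [161.3, 89.2, -32.7]
force: [-0.1, 0.2, -2.1]
grip_width: 0.0243
```

Request:
{"name": "apply_moves", "arguments": {"increments": [[[8, -2, 0], 0], [[8, -2, 0], 0], [[8, -2, 0], 0], [[0, 0, 0], 0]]}}

```text
time_s: 7.1
ee_pos: [0.5044, 0.1556, 0.1023]
eef_rot: [161.6, 89.3, -32.5]
force: [-0.7, 1.0, -1.3]
grip_width: 0.0235
```

Request:
{"name": "apply_moves", "arguments": {"increments": [[[12, -3, 0], 0], [[12, -3, 0], 0], [[12, -3, 0], 0], [[12, -3, 0], 0], [[0, 0, 0], 0]]}}

```text
time_s: 7.72
ee_pos: [0.5562, 0.1425, 0.1021]
eef_rot: [161.4, 89.2, -32.7]
force: [-0.6, -0.4, -1.2]
grip_width: 0.0238
```

Request:
{"name": "apply_moves", "arguments": {"increments": [[[8, -2, 0], 0], [[6, -1.5, 0], 0], [[4, -1, 0], 0], [[4, -1, 0], 0], [[4, -1, 0], 0]]}}

```text
time_s: 8.35
ee_pos: [0.5778, 0.1378, 0.1014]
eef_rot: [111.1, 89.6, -82.8]
force: [-17.8, 2.5, 9.2]
grip_width: 0.0237
```

Request:
{"name": "apply_moves", "arguments": {"increments": [[[0, 0, -1], 0], [[0, 0, 0], 0]]}}

```text
time_s: 8.6
ee_pos: [0.5776, 0.1383, 0.1006]
eef_rot: [108.8, 89.6, -85.1]
force: [-0.4, -0.2, -0.2]
grip_width: 0.0237
```

Request:
{"name": "apply_moves", "arguments": {"increments": [[[0, 0, 0], 0], [[0, 0, 0], 0], [[0, 0, 0], 0], [[0, 0, 0], 0]], "grip": 0.6}}

```text
time_s: 9.1
ee_pos: [0.5788, 0.138, 0.1011]
eef_rot: [127.0, 89.6, -66.9]
force: [-0.2, 0.7, 0.3]
grip_width: 0.0526
```

Request:
{"name": "apply_moves", "arguments": {"increments": [[[0, 0, 30], 0], [[0, 0, 50], 0], [[-10, -5, 50], 0], [[-10, -5, 50], 0], [[0, 0, 0], 0]]}}

```text
time_s: 9.72
ee_pos: [0.5571, 0.1275, 0.2859]
eef_rot: [116.2, 89.6, -77.7]
force: [-0.0, 0.2, -0.4]
grip_width: 0.0526
```

```bash
python3 - <<'E'
from h import *
c,s=snap("wrist","w4")
e=s["eef_rot"];print(s["ee_pos"],e,(e[2]-e[0]-270)%360-360,s["force"])
cv2.imwrite("pics/f.png",cv2.resize(c["img"][0:250,100:433],None,fx=2.4,fy=2.4,interpolation=2)[:,:,::-1])
E
```

```text
[0.55708486 0.12751444 0.285855  ] [116.20569749  89.61583397 -77.66062025] -103.8663177484342 [-0.03051322  0.19520255 -0.40753274]
```

View pics/f.png

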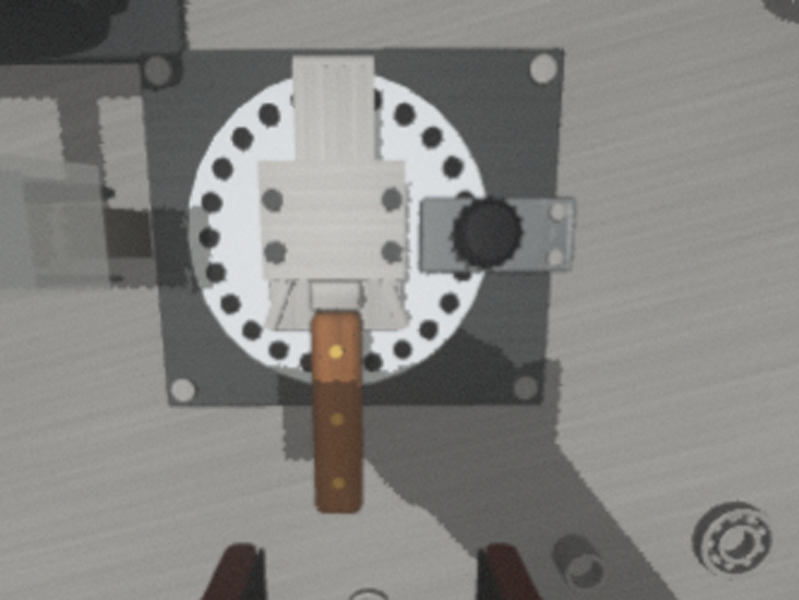

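```bash
python3 - <<'E'
from h import *
c,s=load("w4");im=c["img"][0:250,100:433]
m=cv2.inRange(im[70:125,180:225],(0,0,0),(62,62,62));n,l,st,ce=cv2.connectedComponentsWithStats(m)
i=1+st[1:,4].argmax();print(st[i],ce[i])
p=np.array([487,232])/2.4+[100,0]; p2=ce[i]+[280,70];print(p,p2)
k=onz(c,s,[p,p2],.116);print("knob",k)
b=onz(c,s,np.array([[263,279],[408,279],[260,161],[404,159]])/2.4+[100,0],.117);print("bar",b.round(4).tolist(),b[:2].mean(0))
print(arm.state()["qpos"].round(1))
E
```

```text
[  9  12  28  30 588] [23.03061224 26.59183673]
[302.91666667  96.66666667] [303.03061224  96.59183673]
knob [[0.63088103 0.0547031  0.116     ]
 [0.63092669 0.0545701  0.116     ]]
bar [[0.6353, 0.1567, 0.117], [0.6196, 0.0934, 0.117], [0.683, 0.1441, 0.117], [0.6689, 0.0837, 0.117]] [0.62744693 0.12501546 0.117     ]
[   3.7   18.2  -28.    92.8    9.2   71.5 -129.9]
```

Request:
{"name": "apply_moves", "arguments": {"increments": [[[15, -15, 0], 0.17], [[15, -15, 0], 0.17], [[15, -15, 0], 0.17], [[15, -15, 0], 0.17], [[10, -10, 0], 0.17]], "grip": 0.65}}

```text
time_s: 10.4
ee_pos: [0.6254, 0.0559, 0.2757]
eef_rot: [29.0, 89.4, -114.4]
force: [0.1, -0.9, 0.5]
grip_width: 0.057
```

Request:
{"name": "apply_moves", "arguments": {"increments": [[[0, 0, 0], 0.17], [[0, 0, 0], 0.17], [[0, 0, 0], 0.17], [[0, 0, 0], 0.17], [[0, 0, 0], 0]]}}

```text
time_s: 11.02
ee_pos: [0.6238, 0.0537, 0.265]
eef_rot: [-25.8, 89.0, -129.1]
force: [0.2, -0.7, 0.0]
grip_width: 0.0573
```

Request:
{"name": "apply_moves", "arguments": {"increments": [[[4, 1, -30], 0], [[3, 0, -40], 0], [[0, 0, -30], 0], [[0, 0, -20], 0], [[0, 0, 0], 0]]}}

```text
time_s: 11.65
ee_pos: [0.6291, 0.0544, 0.1369]
eef_rot: [-37.5, 88.8, -142.0]
force: [-0.5, 0.2, 1.8]
grip_width: 0.0571
```

Request:
{"name": "apply_moves", "arguments": {"increments": [[[2, 0, -15], 0], [[0, 0, -15], 0], [[0, 0, -10], 0], [[0, 0, -5], 0], [[0, 0, 0], 0]]}}

```text
time_s: 12.28
ee_pos: [0.632, 0.0548, 0.0902]
eef_rot: [-34.5, 88.9, -139.3]
force: [1.2, 0.6, -0.3]
grip_width: 0.057
```

Request:
{"name": "apply_moves", "arguments": {"increments": [[[0, 0, -2], 0], [[0, 0, 0], 0], [[0, 0, 0], 0], [[0, 0, 0], 0], [[0, 0, 0], 0]], "grip": 0.0, "force": 50}}

```text
time_s: 12.9
ee_pos: [0.6311, 0.0553, 0.0891]
eef_rot: [-36.9, 88.9, -141.6]
force: [-0.3, 0.0, -1.3]
grip_width: 0.0288
```

Request:
{"name": "apply_moves", "arguments": {"increments": [[[0, 0, 5], 0], [[0, 0, 5], 0], [[0, 0, 5], 0], [[0, 0, 5], 0]]}}

```text
time_s: 13.4
ee_pos: [0.6309, 0.0552, 0.1017]
eef_rot: [-50.5, 88.9, -155.2]
force: [22.0, 7.5, -65.4]
grip_width: 0.0293
```

Request:
{"name": "apply_moves", "arguments": {"increments": [[[0, 0, 0.5], 0]]}}

```text
time_s: 13.52
ee_pos: [0.631, 0.0553, 0.1004]
eef_rot: [-54.1, 88.8, -158.8]
force: [3.5, 1.4, -10.1]
grip_width: 0.0294
```

Request:
{"name": "apply_moves", "arguments": {"increments": [[[0, 0, 2], 0]]}}

```text
time_s: 13.65
ee_pos: [0.631, 0.0553, 0.1013]
eef_rot: [-56.5, 88.8, -161.1]
force: [6.6, 3.9, -21.3]
grip_width: 0.0292
```

```bash
python3 - <<'E'
from h import *
c,s=snap("wrist","w5");e=s["eef_rot"];print(s["ee_pos"],(e[2]-e[0]-270)%360-360,s["force"],s["time_s"])
c2,_=snap("side","s5");c3,_=snap("top","t5");print(arm.state()["ee_pos"],arm.state()["force"])
A=cv2.resize(c["img"][:,60:452],(588,576))
m=proj(c2,s,[[.631,.055,.1]])[0].astype(int)
B=cv2.resize(c2["img"][m[1]-50:m[1]+50,m[0]-35:m[0]+35],(201,288),interpolation=2)
m=proj(c3,s,[[.6,.1,.1]])[0].astype(int)
C=cv2.resize(c3["img"][m[1]-50:m[1]+50,m[0]-35:m[0]+35],(201,288),interpolation=2)
cv2.imwrite("pics/g.png",np.hstack([A,np.vstack([B,C])])[:,:,::-1])
E
```

```text
[0.63100815 0.05531771 0.10129071] -14.675833219478363 [  6.64538797   3.92432119 -21.31632085] 13.65
[0.63102284 0.05531779 0.10125375] [  5.70866886   2.74509982 -19.50296345]
```

View pics/g.png

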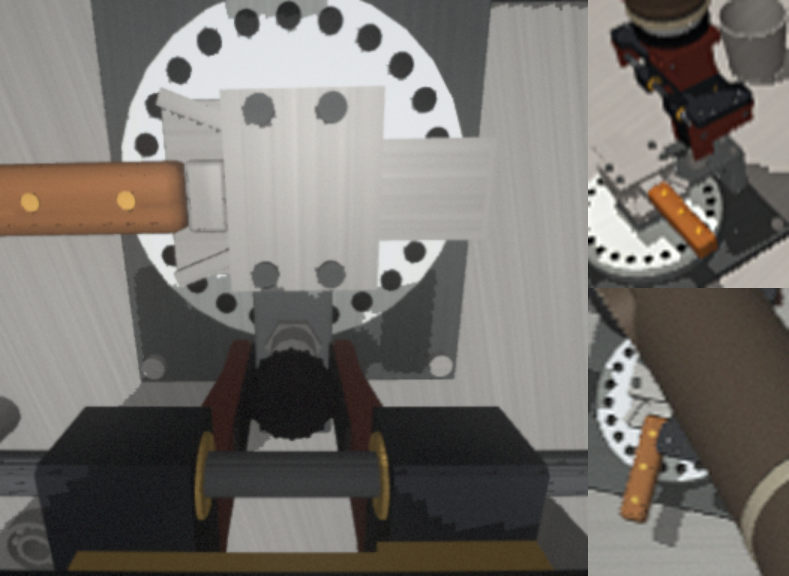

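Request:
{"name": "apply_moves", "arguments": {"increments": [[[0, 0, 1.5], 0], [[0, 0, 1.5], 0]]}}

```text
time_s: 14.05
ee_pos: [0.631, 0.0553, 0.1013]
eef_rot: [-61.2, 88.8, -165.9]
force: [7.1, 3.6, -22.8]
grip_width: 0.0289
```

Steady at the stop with a 23 N pull, so I'm handing it in.

```bash
python3 -c "
from h import *
print(arm.job_done());s=arm.state();print(s['time_s'],s['ee_pos'],s['force'],s['grip_width'])"
```

```text
the job is handed in; nothing more can be done
None
the job is handed in; nothing more can be done
```

The scraper is home in the slot and let go, and the gripper is holding the index plunger up at its stop. I handed the job in at about 14 s of the 58 s. No verdict came back, and a state reading after hand-in was not possible.

- **Scraper:** I gripped the handle about 52 mm behind the shoulder and slid the blade in until it pushed back with about 18 N. The arm position then put the shoulder about 1 mm from nominal home. After letting go, the close picture showed the bolster against the bar and the scraper centred.
- **Plunger:** I closed the fingers on the knob along the slot direction with 50 N and pulled up. The hand had risen 12.2 mm and was holding a steady pull of about 23 N. That is well above the 10 N spring, so the plunger should be at its stop.
- **Rest and bench:** The last pictures showed the rest still parked and the scraper still seated. I did not measure the swivel angle separately. The arm touched nothing else on the bench.

**Force peak and small disagreements:** The first pull briefly reached 65 N at the wrist, under the 120 N limit, and I eased it off at once. A sideways force of about 7 N remains on the knob. The top and wrist cameras disagreed by up to about 4 mm on the knob and about 9 mm on my first slot estimate. I used the close wrist view for both.

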